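Set the iris of a calibration source and start the reading

TASK

On the low calibration instrument, push the lever of the round iris ring sideways along its arc with your fingertips until its pointer stands at the one large dot of the scale. Only then press the round start button on the same deck all the way down and let it come up again. Push gently: do not grip the lever, do not lift the ring off its seat, and leave the sleeve, the stopper and everything else on the bench where they are.

Things in the scene. Friction and masses are not known exactly. Their poses are not given: they have to be found in the camera images.
- source: the instrument, fixed: a low black box 250 mm (x) by 270 mm (y), its flat deck 70 mm above the bench. Origin on the ring's axis at bench level; the box reaches from x = -130 to +120 mm and y = -135 to +135 mm. Own -x is its front, where the scale and the lever are; the button and two loose parts stand behind the ring (+x). It stands turned by up to about 20 degrees either way
- ring_axis (a point): point on the ring's vertical turning axis at deck height (70 mm above the bench); axes as source
- ring (a joint): angle of the iris ring, rad, limits -1.3 and 1.3. At 0 the lever points along the instrument's own -x; grows counter-clockwise seen from above. The aluminium ring is 104 mm across and its top is 20 mm above the deck. It turns with a friction of 0.15 N m (about 2 N at the lever's post) and stays where it is left
- lever_post (a point): the lever's upright round post, 13 mm in diameter, 88 mm from the ring's axis, to be pushed from either side. This point is on its centre line, 40 mm above the deck; the post's top is 59 mm above the deck. The lever's flat arm below it, 10 mm wide, lies between 9 and 17 mm above the deck, so the free length of the post is from 17 to 59 mm above the deck
- aim (a point): the point on the deck at which the lever's pointer aims: in line with the lever, 118 mm from the ring's axis, on the circle of the scale dots (the metal pointer, with a white line on it, itself ends at 108 mm)
- big_dot: the large white dot of the scale, a flat disc 20 mm across on the deck, its centre 118 mm from the ring's axis; origin at its centre. It is in one of the four places at -1.08, -0.6, 0.6 or 1.08 rad of the ring's angle; small dots 6 mm across are in the other three and in the middle of the scale
- ring_lift (a joint): height of the ring above its seat, m: 0 when seated. Nothing but the ring's weight (0.32 kg) holds it down
- start (a joint): travel of the start button, m: 0 when up, 0.006 when fully down, sprung, about 5 N to press it fully down
- start_top (a point): centre of the top of the start button, a round aluminium cap 24 mm across on a grey round housing; it is in one of three places in the row behind the ring, the sleeve and the stopper being in the other two, about 88 mm apart
- reel_c: loose probe reel, at the side of the bench (like the two far ones, which are not loose), a black drum 140 mm across and 102 mm high with a small crank knob on top, standing on the bench; origin at the centre of its underside
- tape: loose roll of tape lying flat, 100 mm across, 30 mm high; origin at the centre of its underside
- jar: loose closed amber jar, 56 mm across, 75 mm high; origin at the centre of its underside
- driver: loose screwdriver lying on the bench
- sleeve: loose upright brass sleeve, 25 mm across, 40 mm high, standing on the instrument's deck behind the ring; origin at the centre of its underside
- plug: loose grey stopper with a waist, 30 mm across, 34 mm high, standing on the instrument's deck behind the ring; origin at the centre of its underside

How it is judged (in metres and radians):
On the way, in this order (a step that is already met when the one before it is completed fails the run):
1. the lever's pointer stands at the large dot (aim point within 10 mm of the dot's centre) and is at rest (horizontal distance between aim and big_dot below 0.01 m and velocity of joint ring between -0.05 and 0.05 rad/s), for 0.2 s.
2. the start button is pressed down (at least 4.5 of its 6 mm) (value of joint start above 0.0045 m), for 0.05 s.
At the end, for the whole second after the job is handed in: the pointer's aim point is within 10 mm (the dot's radius) of the large dot's centre and the ring at rest on its seat (within 2 mm), the start button is up again (within 1.5 mm), and every loose thing is within 20 mm of where it was (all of step 1 and value of joint start below 0.0015 m and value of joint ring_lift below 0.002 m and distance of each of reel_c, tape, jar, driver, sleeve, plug from where it was at the start of the episode below 0.02 m); the robot touches nothing.
It fails at once if the start button is pressed while the pointer is not at the large dot (value of joint start above 0.003 m and horizontal distance between aim and big_dot above 0.01 m).
It fails at once if the ring is lifted more than 5 mm off its seat (value of joint ring_lift above 0.005 m).
It fails at once if the lever or ring is gripped or shoved hard (over 20 N) (contact force between ring_lift and the fingers above 20 N).
It fails at once if a loose thing is lifted, knocked over or pushed more than 20 mm (distance of any of reel_c, tape, jar, driver, sleeve, plug from where it was at the start of the episode above 0.02 m).
It also fails if it takes over 48 s, if anything falls off the work surface, if the arm or the gripper's body presses on something with over 40 N, if the wrist force passes 120 N, or if a joint passes its speed limit or range.

ROBOT

A 6-joint arm with a two-finger parallel gripper is mounted at the origin on the work surface. World frame = base frame: x ahead of the robot, y to its left, z up, the work surface at z = 0. Lengths are in m, angles in degrees, forces in N, time in s.
With the tool pointing down it reaches from about 0.375 to 0.9 m from the base axis. Payload 3.1 kg.
Tool frame: the origin (TCP) lies between the finger pads; the fingertips stand 11 mm ahead of it and the grasp point (between the pads) lies 8 mm behind it; x points along the fingers, y is the direction in which the jaws open and shut, and the axes are right-handed (so a half turn about x gives the same grasp; the last joint's range is limited). The gripper opens to 87 mm and grips with 3 to 60 N. Pads are 19 mm wide; open, the fingers measure 117 mm over their backs; the gripper's body (75 mm by 190 mm) begins 51 mm behind the grasp point.
Start: joints at [-83.795, 30.224, 82.088, -0, 67.689, -10.227], TCP at [0.177, -0.599, 0.234] pointing down, gripper open.
Joint ranges: [-176.69, 176.69], [-43.24, 126.21], [12.49, 139.97], [-82, 262], [0, 151.66], [-163.58, 163.58]. Speed limits (degrees/s): [159.86, 159.86, 180, 180, 180, 180].

INTERFACE

Orientations are given as a 3x3 rotation matrix whose columns are the frame's x, y, z axes.
In Python, from rig import bot gives the robot as it stands.
- The arm moves only by the shell command python3 -m inch 'ROWS' [OPENING]. ROWS is a JSON object of lists of equal length, an entry for each row: "dp": the shift along the tool's x, y, z in mm, a list of three; "yaw": the turn about the tool's x in degrees. In form: {"dp": [[tx, ty, tz], ...], "yaw": [yaw, ...]}. A call has 1 to 20 rows; each row shifts and turns the commanded pose from where the row before left it, along the tool's axes as they then stand; what a row does not reach is not made up. A row lasts 1/12 s, in which the tool goes at most 41.7 mm and 7.16 degrees, less where a joint would pass 70% of its speed; a pose out of reach is approached as far as the arm can. A call is refused whole if a number of a shift passes 41.7 or a number of a turn 7.16, either way. A call with a gripper value outside its range is refused whole. OPENING is the finger opening in mm, from 0 to 87, set as the call begins (- or left out, the last holds). The fingers move at their own pace and stop on an object; the grip force is fixed at half the most. Time passes only in rows, so rows that do not move let the fingers close. It gives the time, the measured TCP pose, the force and the opening at its end, in the units of the state.
- bot.read_state(): the state, without advancing time (a new reading comes with each control period).
- bot.capture(name): name is "side" or "top"; returns a dict with "color" (420x560x3 uint8, red, green, blue), "intrinsics" (3x3 intrinsics, pixels), "pose" (4x4, takes a point from camera to world coordinates). Camera axes: x right, y down, z forward; pixel columns grow to the right and rows downward; lengths in m; the calibration is good to about 2 mm. A picture is of the moment at which its call begins. There is no depth.
- bot.hand_in(): hands the job in, once; it reports no verdict.
The state is a dict: "time_s": time; "joint_positions": joint angles; "qvel": joint speeds; "tau": joint torques, N m; "position": TCP position; "tcp_rot": TCP orientation; "force": force on the tool from outside, world axes, zero at the start; "moment": the same for the moment, N m; "opening": opening from 0.0 (shut) to 1.0 (fully open).
Only numpy, scipy, OpenCV 4.12 (cv2) and the standard library are available. Lean on these libraries where they do the work, as an engineer would, in place of code of your own. Each camera call takes 0.05 s, during which the arm holds its last target.

## Working session

There is one attempt and no reset: what is moved stays moved. The work goes in short steps, Python scripts to look and compute and a shell command to move; the robot and the scene stay as the last step left them, time stands still between calls to the robot, and variables do not carry over. Pictures are saved under pics/ and viewed, and the job is handed in when it is done.

```bash
mkdir -p pics; ls
python3 - <<'E'
from rig import bot
import cv2
s=bot.read_state()
for k in ("time_s","position","tcp_rot","force","opening"): print(k,s[k])
for n in("side","top"):
    c=bot.capture(n); cv2.imwrite(f"pics/{n}0.png",c["color"][:,:,::-1]); print(n,c["intrinsics"],c["pose"])
E
```

```text
pics
time_s 0.0
position [ 0.17673522 -0.59874707  0.23255942]
tcp_rot [[-2.50386466e-04  2.82864570e-01 -9.59159826e-01]
 [ 2.18556787e-03 -9.59157411e-01 -2.82864428e-01]
 [-9.99997580e-01 -2.16713432e-03 -3.78059680e-04]]
force [ 0.42763606 -0.17507381  0.07607809]
opening 0.997627506642834
side [[391.50624802   0.         278.61857425]
 [  0.         391.50624802 205.66870469]
 [  0.           0.           1.        ]] [[-0.99829101 -0.04444553  0.03794291  0.50342626]
 [-0.05829834  0.7124731  -0.69927347  0.77685905]
 [ 0.00404628 -0.70029042 -0.71384659  0.86150867]
 [ 0.          0.          0.          1.        ]]
top [[397.58364767   0.         274.63472666]
 [  0.         397.58364767 208.19433659]
 [  0.           0.           1.        ]] [[ 0.01192268 -0.98381152  0.17880923  0.35717369]
 [-0.99955382 -0.01662372 -0.02481552  0.02226069]
 [ 0.02738626 -0.17843358 -0.98357077  1.06199471]
 [ 0.          0.          0.          1.        ]]
```

View pics/side0.png

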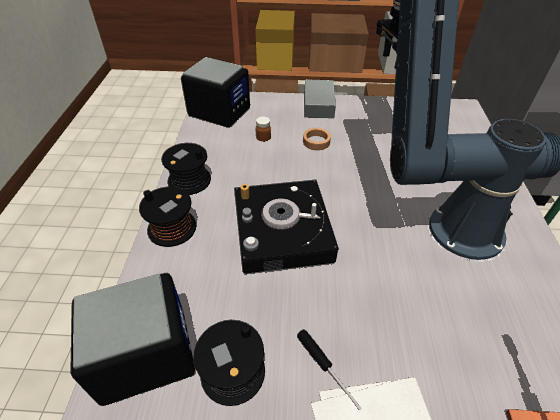

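View pics/top0.png

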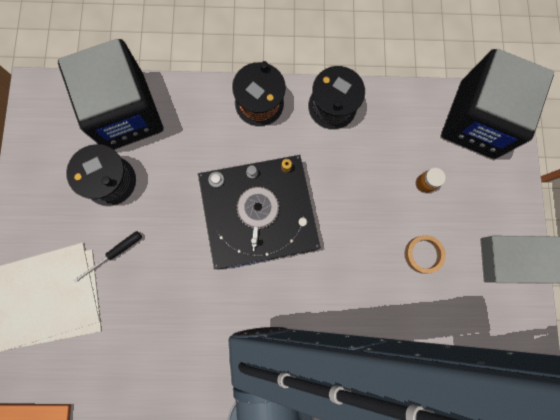

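The top view shows the ring at about (258,207), the lever near (254,240) and the big dot at (303,222). I'll zoom in to identify the button.

Run:
```python
import cv2,numpy as np
a=cv2.imread("pics/top0.png")[145:275,190:325]; b=cv2.imread("pics/side0.png")[170:280,225:345]
cv2.imwrite("pics/z0.png",np.hstack([cv2.resize(a,(400,390),interpolation=2),cv2.resize(b,(400,390),interpolation=2)]))
```

```text
(no output)
```

View pics/z0.png

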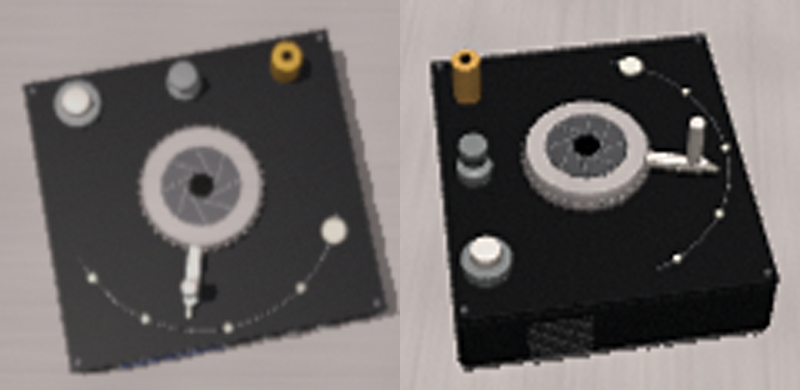

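Left to right in the top view the row is the button, the plug and the sleeve, and the big dot is at the right (angle +1.08). Next I'll measure the dots, the ring and the button.

```bash
cat > h.py <<'E'
import cv2,numpy as np
from rig import bot
def ray(c,uv,z):
    K=c["intrinsics"];P=c["pose"];d=P[:3,:3]@np.linalg.inv(K)@np.array([uv[0],uv[1],1.]);o=P[:3,3]
    return o+d*(z-o[2])/d[2]
def proj(c,p):
    P=c["pose"];q=c["intrinsics"]@(P[:3,:3].T@(np.array(p)-P[:3,3]));return q[:2]/q[2]
E
python3 - <<'E'
from h import *
for n,(x0,y0,x1,y1) in (("top",(195,150,322,272)),("side",(230,172,342,275))):
    c=bot.capture(n);im=c["color"][y0:y1,x0:x1]
    m=(im.min(2)>(85)).astype(np.uint8)
    nn,l,st,ce=cv2.connectedComponentsWithStats(m)
    print(n)
    for i in range(1,nn):
        uv=ce[i]+[x0,y0]
        if 2<=st[i,4]<2500: print(uv.round(1),st[i],im[l==i].mean(0).round(),ray(c,uv,.07)[:2].round(4),ray(c,uv,.09)[:2].round(4))
E
```

```text
top
[250.9 171. ] [ 51  15  11  13 103] [130. 129. 128.] [0.6338 0.0596] [0.6282 0.0588]
[215.5 178.9] [ 13  22  16  15 196] [160. 156. 154.] [0.6111 0.1495] [0.6059 0.147 ]
[200.5 175. ] [ 5 25  2  1  2] [89. 87. 89.] [0.6207 0.1883] [0.6154 0.1849]
[257.  209.7] [  42   37   42   64 1433] [150. 144. 143.] [0.533  0.0418] [0.5294 0.0414]
[302.2 221.6] [103  67   9  11  72] [175. 169. 160.] [ 0.5044 -0.0729] [ 0.5014 -0.071 ]
[220.5 237.1] [24 85  4  5 17] [133. 131. 125.] [0.4619 0.1313] [0.4598 0.1292]
[290.9 240.4] [95 89  3  4 11] [140. 135. 128.] [ 0.4564 -0.0445] [ 0.4544 -0.0431]
[227.  243.4] [31 92  3  4  5] [100.  98. 100.] [0.4465 0.1147] [0.4447 0.1129]
[317.  245.5] [122  95   1   2   2] [90. 88. 91.] [ 0.4445 -0.1099] [ 0.4427 -0.1072]
[238.6 250.6] [42 99  4  4 13] [135. 133. 127.] [0.429  0.0854] [0.4275 0.0841]
[266.6 253.6] [ 70 102   4   4  13] [136. 133. 126.] [0.4225 0.0158] [0.4212 0.0159]
[215.5 265.5] [ 20 115   2   2   4] [101.  98. 100.] [0.3917 0.1412] [0.391  0.1388]
side
[293.8 188. ] [60 14  8  5 31] [208. 204. 191.] [ 0.5048 -0.0744] [ 0.5048 -0.0529]
[310.3 195.3] [80 23  2  2  3] [186. 181. 168.] [ 0.4559 -0.0463] [ 0.4571 -0.0255]
[285.1 213.6] [ 32  26  58  31 780] [157. 151. 148.] [0.5256 0.0312] [0.525 0.05 ]
[246.4 210.4] [13 36  8  6 42] [132. 134. 134.] [0.6345 0.0257] [0.6312 0.0446]
[322.  211.2] [91 39  3  2  4] [167. 164. 151.] [0.4232 0.0158] [0.4252 0.035 ]
[246.9 217.5] [12 43 11  6 32] [132. 133. 132.] [0.6298 0.0525] [0.6266 0.0708]
[278.  214.5] [48 42  1  2  2] [102. 102. 103.] [0.5452 0.0358] [0.5442 0.0546]
[320.5 229.5] [90 57  2  2  4] [183. 178. 164.] [0.4285 0.0837] [0.4304 0.1012]
[250.3 242.3] [ 13  64  15  13 141] [165. 162. 159.] [0.6111 0.139 ] [0.6084 0.1551]
[307.8 242.4] [77 70  3  2  5] [187. 183. 169.] [0.4622 0.1301] [0.4632 0.1464]
```

Run:
```python
from h import *
from scipy.optimize import least_squares
T={1.08:(.5044,-.0729),-1.08:(.4619,.1313),.6:(.4564,-.0445),-.6:(.429,.0854),0:(.4225,.0158)}
S={1.08:(.5048,-.0744),-1.08:(.4622,.1301),.6:(.4559,-.0463),-.6:(.4285,.0837),0:(.4232,.0158)}
f=lambda p,r=.118:lambda:0
def res(p):
    o=[]
    for D in(T,S):
        for a,q in D.items():
            t=p[2]+np.pi+a; o+=[p[0]+.118*np.cos(t)-q[0],p[1]+.118*np.sin(t)-q[1]]
    return o
r=least_squares(res,[.53,.04,0.1]);cx,cy,th=r.x;print(r.x,np.abs(r.fun).max())
print("big dot",cx-.118*np.cos(th+1.08),cy-.118*np.sin(th+1.08))
R=np.array([[np.cos(th),-np.sin(th)],[np.sin(th),np.cos(th)]])
ct=bot.capture("top");cs=bot.capture("side")
# white cap centroid
P=[]
for c,(x0,y0,x1,y1) in((ct,(205,168,226,191)),(cs,(238,230,264,254))):
    im=c["color"][y0:y1,x0:x1];m=(im.min(2)>165).astype(np.uint8)
    nn,l,st,ce=cv2.connectedComponentsWithStats(m);i=1+st[1:,4].argmax();P.append(ce[i]+[x0,y0]);print(P[-1],st[i])
for z in(.08,.085,.09,.095,.1,.105): print(z,*[ray(c,p,z)[:2].round(4) for c,p in zip((ct,cs),P)])
for a in np.arange(-.4,.21,.1):
    p=[cx-.088*np.cos(th+a),cy-.088*np.sin(th+a)]
    print(a.round(2),np.round(p,4),[[proj(c,p+[z]).round(1) for z in(.087,.129)] for c in(ct,cs)])
for k,(x0,y0,s,n) in {"a":(235,220,10,0)}.items():pass
a=ct["color"][215:255,235:285,::-1];b=cs["color"][195:225,290:330,::-1]
cv2.imwrite("pics/z1.png",np.hstack([cv2.resize(a,(400,320),interpolation=0),cv2.resize(b,(400,320),interpolation=0)]))
```

```text
[0.53788262 0.03977916 0.2063991 ] 0.0013340991051934287
big dot 0.5047743086588431 -0.07348089446477876
[214.93939394 177.84848485] [ 6  6  9  9 66]
[250.2  239.74] [ 8  7  9  7 50]
0.08 [0.6113 0.1498] [0.6108 0.1386]
0.085 [0.61   0.1492] [0.6102 0.1427]
0.09 [0.6087 0.1485] [0.6095 0.1467]
0.095 [0.6075 0.1479] [0.6088 0.1508]
0.1 [0.6062 0.1472] [0.6081 0.1549]
0.105 [0.6049 0.1466] [0.6074 0.159 ]
-0.4 [0.4515 0.0567] [[array([250.2, 241.1]), array([249.6, 239.3])], [array([312.3, 217.4]), array([313.3, 206.5])]]
-0.3 [0.4503 0.048 ] [[array([253.7, 241.6]), array([253.3, 239.9])], [array([312.7, 215.1]), array([313.8, 204.2])]]
-0.2 [0.4499 0.0392] [[array([257.3, 241.8]), array([257. , 240.1])], [array([312.9, 212.7]), array([313.9, 201.8])]]
-0.1 [0.4504 0.0304] [[array([260.9, 241.7]), array([260.8, 240. ])], [array([312.7, 210.4]), array([313.7, 199.5])]]
-0.0 [0.4518 0.0217] [[array([264.4, 241.2]), array([264.5, 239.4])], [array([312.2, 208.1]), array([313.2, 197.2])]]
0.1 [0.454  0.0132] [[array([267.9, 240.3]), array([268.1, 238.5])], [array([311.4, 205.9]), array([312.4, 194.9])]]
0.2 [0.4571 0.005 ] [[array([271.3, 239.1]), array([271.6, 237.3])], [array([310.3, 203.7]), array([311.2, 192.8])]]
```

View pics/z1.png

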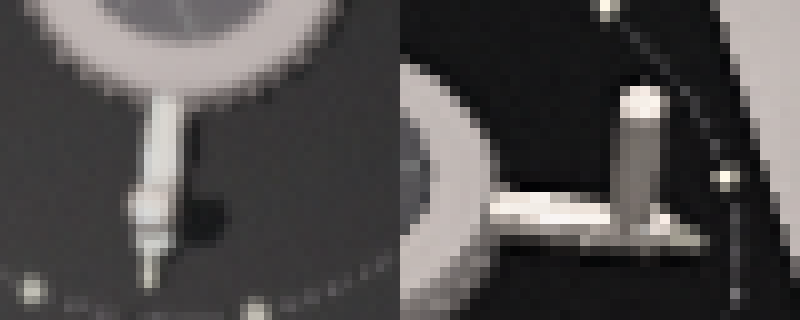

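```bash
python3 -m inch '{"dp":[[0,-15,-24.7],[0,-15,-24.7],[0,-15,-24.7],[0,-15,-24.7],[0,-15,-24.7],[0,-15,-24.7],[0,-15,-24.7],[0,-15,-24.7],[0,-15,-24.7],[0,-15,-24.7],[0,-15,-24.7],[0,-15,-24.7],[0,-15,-24.7],[0,-15,-24.7],[0,0,0]],"yaw":[0,0,0,0,0,0,0,0,0,0,0,0,0,0,0]}' 0
python3 -m inch '{"dp":[[0,-26.9,-8.3],[0,-26.9,-8.3],[0,-26.9,-8.3],[0,-26.9,-8.3],[0,-26.9,-8.3],[0,-26.9,-8.3],[0,-26.9,-8.3],[0,-26.9,-8.3],[0,-26.9,-8.3],[0,-26.9,-8.3],[0,-26.9,-8.3],[0,-26.9,-8.3],[0,-26.9,-8.3],[0,-26.9,-8.3],[0,0,0],[0,0,0],[0,0,0],[0,0,0],[0,0,0],[0,0,0]],"yaw":[0,0,0,0,0,0,0,0,0,0,0,0,0,0,5.6,5.6,5.6,5.6,0,0]}'
```

```text
time_s: 1.55
position: [0.4516, -0.2963, 0.2336]
tcp_rot: [[0.001, 0.287, -0.958], [0.002, -0.958, -0.287], [-1.0, -0.001, -0.002]]
force: [-0.6, 0.4, 0.7]
opening: 0.023
time_s: 3.22
position: [0.4541, 0.0935, 0.2336]
tcp_rot: [[0.0, -0.102, -0.995], [-0.0, -0.995, 0.102], [-1.0, 0.0, -0.0]]
force: [-0.9, 0.1, 0.2]
opening: 0.003
```

```bash
python3 -m inch '{"dp":[[20,0,0],[20,0,0],[20,0,0],[20,0,0],[20,0,0],[15,0,0],[9,0,0],[0,0,0],[0,0,0]],"yaw":[0,0,0,0,0,0,0,0,0]}'
python3 - <<'E'
from h import *
o=[]
for n,(x0,y0) in (("top",(190,150)),("side",(230,150))):
    c=bot.capture(n); o.append(cv2.resize(c["color"][y0:y0+130,x0:x0+130,::-1],(400,400),interpolation=2))
    print(n,proj(c,bot.read_state()["position"]))
cv2.imwrite("pics/z2.png",np.hstack(o))
E
```

```text
time_s: 3.97
position: [0.4541, 0.0937, 0.1095]
tcp_rot: [[-0.001, -0.103, -0.995], [-0.0, -0.995, 0.103], [-1.0, 0.0, 0.001]]
force: [0.3, 0.3, -0.7]
opening: 0.005
top [234.39302382 238.62258823]
side [311.63376629 221.74380579]
```

View pics/z2.png

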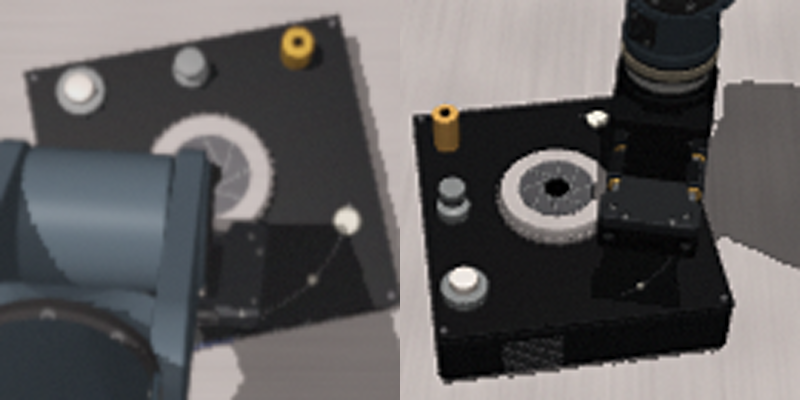

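```bash
python3 -m inch '{"dp":[[0,3,0],[0,3,0],[0,3,0],[0,3,0],[0,2,0],[0,2,0],[0,2,0],[0,2,0],[0,1.5,0],[0,1.5,0],[0,1,0],[0,0,0]],"yaw":[0,0,0,0,0,0,0,0,0,0,0,0]}'
python3 -m inch '{"dp":[[0,3.08,0.7],[0,3.08,0.7],[0,3.08,0.7],[0,3.08,0.7],[0,0,0]],"yaw":[-2,-2,-2,-2,0]}'
```

```text
time_s: 5.07
position: [0.4515, 0.0699, 0.1095]
tcp_rot: [[-0.0, -0.104, -0.995], [0.0, -0.995, 0.104], [-1.0, 0.0, 0.0]]
force: [0.1, 0.7, 0.6]
opening: 0.009
time_s: 5.48
position: [0.4483, 0.0578, 0.1096]
tcp_rot: [[0.0, 0.036, -0.999], [0.0, -0.999, -0.036], [-1.0, -0.0, -0.0]]
force: [0.3, 1.2, 0.5]
opening: 0.006
```

```bash
python3 -m inch '{"dp":[[0,3.08,0.7],[0,3.08,0.7],[0,3.08,0.7],[0,3.08,0.7],[0,3.08,0.7],[0,3.08,0.7],[0,3.08,0.7],[0,3.08,0.7],[0,3.08,0.7],[0,3.08,0.7],[0,3.08,0.7],[0,3.08,0.7],[0,3.08,0.7],[0,3.08,0.7],[0,3.08,0.7],[0,0,0]],"yaw":[-2,-2,-2,-2,-2,-2,-2,-2,-2,-2,-2,-2,-2,-2,-2,0]}'
python3 - <<'E'
from h import *
o=[]
for n,(x0,y0) in (("top",(190,150)),("side",(230,150))):
    c=bot.capture(n); o.append(cv2.resize(c["color"][y0:y0+130,x0:x0+130,::-1],(400,400),interpolation=2))
    print(n,proj(c,bot.read_state()["position"]))
cv2.imwrite("pics/z3.png",np.hstack(o))
C=np.array([.53788,.03978]);s=bot.read_state();p=np.array(s["position"])[:2]-C;R=np.array(s["tcp_rot"])[:2]
print("in tool frame y,z:",p@R[:,1],p@R[:,2])
E
```

```text
time_s: 6.82
position: [0.4508, 0.0111, 0.1096]
tcp_rot: [[-0.0, 0.53, -0.848], [0.0, -0.848, -0.53], [-1.0, -0.0, -0.0]]
force: [-0.6, 1.2, -0.3]
opening: 0.008
top [268.82557328 240.75434187]
side [313.09774997 199.62112899]
in tool frame y,z: -0.021946541510743 0.08908313756435883
```

View pics/z3.png

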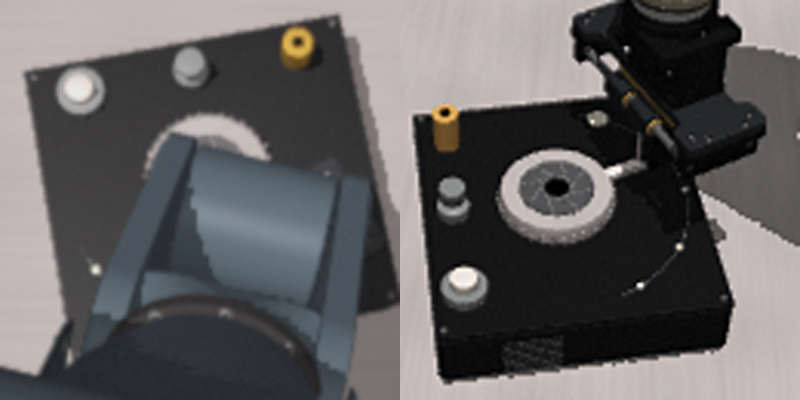

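```bash
python3 -m inch '{"dp":[[0,3.08,0.7],[0,3.08,0.7],[0,3.08,0.7],[0,3.08,0.7],[0,3.08,0.7],[0,3.08,0.7],[0,3.08,0.7],[0,3.08,0.7],[0,3.08,0.7],[0,3.08,0.7],[0,3.08,0.7],[0,3.08,0.7],[0,3.08,0.7],[0,3.08,0.7],[0,3.08,0.7],[0,3.08,0.7],[0,3.08,0.7],[0,3.08,0.7],[0,1.5,0.4],[0,0,0]],"yaw":[-2,-2,-2,-2,-2,-2,-2,-2,-2,-2,-2,-2,-2,-2,-2,-2,-2,-2,-1,0]}'
python3 - <<'E'
from h import *
o=[]
for n,(x0,y0) in (("top",(190,150)),("side",(240,150))):
    c=bot.capture(n); w=130 if n=="top" else 100
    o.append(cv2.resize(c["color"][y0:y0+w,x0:x0+w,::-1],(400,400),interpolation=2))
cv2.imwrite("pics/z4.png",np.hstack(o))
C=np.array([.53788,.03978]);s=bot.read_state();p=np.array(s["position"])[:2]-C;R=np.array(s["tcp_rot"])[:2]
print("in tool frame y,z:",p@R[:,1],p@R[:,2], np.degrees(np.arctan2(R[1,2],R[0,2])-.2064)%360-180)
E
```

```text
time_s: 8.58
position: [0.4847, -0.0347, 0.1094]
tcp_rot: [[-0.001, 0.934, -0.358], [0.0, -0.358, -0.934], [-1.0, -0.001, 0.0]]
force: [-0.1, 1.7, -0.4]
opening: 0.003
in tool frame y,z: -0.02298867280691353 0.08861310154963703 57.15395735039044
```

View pics/z4.png

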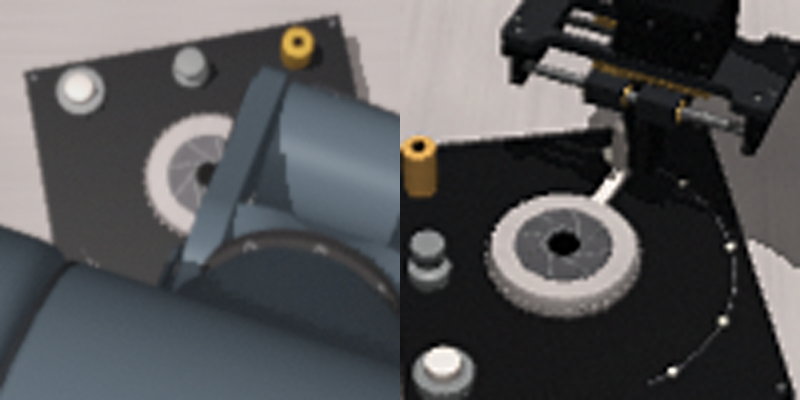

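Run:
```python
from h import *
c=bot.capture("side");cx,cy,th=.53788,.03978,.2064
for a in(.9,.95,1.,1.05,1.08,1.15):
    f=lambda r,z:proj(c,[cx-r*np.cos(th+a),cy-r*np.sin(th+a),z]).round(1)
    print(a,f(.055,.087),f(.088,.087),f(.088,.129),f(.108,.087))
cv2.imwrite("pics/z5.png",cv2.resize(c["color"][170:205,275:325,::-1],(800,560),interpolation=0))
```

```text
0.9 [290.3 199.2] [295.8 192.2] [296.4 181.3] [299.1 188.1]
0.95 [289.4 198.9] [294.5 191.7] [295.  180.8] [297.4 187.5]
1.0 [288.5 198.6] [293.1 191.2] [293.5 180.3] [295.7 186.9]
1.05 [287.6 198.3] [291.6 190.8] [292.1 179.9] [294.  186.4]
1.08 [287.1 198.2] [290.8 190.6] [291.2 179.7] [292.9 186.2]
1.15 [285.8 197.9] [288.7 190.2] [289.1 179.3] [290.5 185.6]
```

View pics/z5.png

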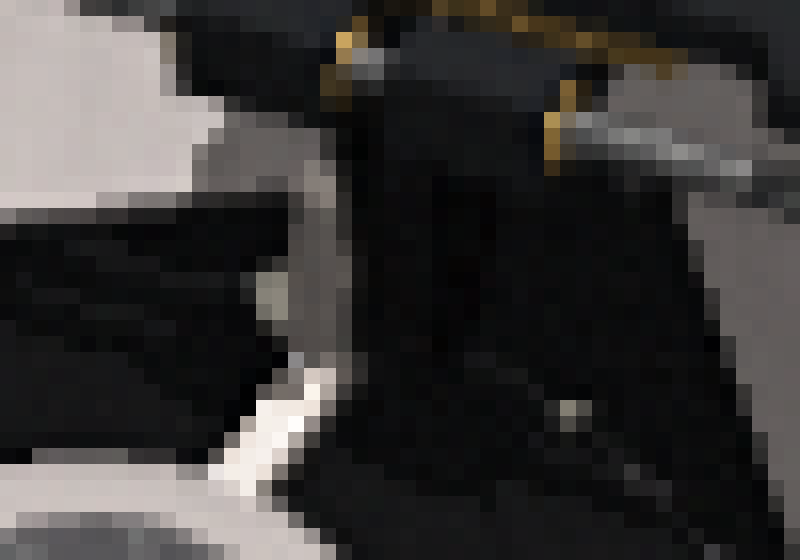

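```bash
python3 -m inch '{"dp":[[0,3.08,0.7],[0,3.08,0.7],[0,3.08,0.7],[0,3.08,0.7],[0,0,0],[0,0,0]],"yaw":[-2,-2,-2,-2,0,0]}'
python3 - <<'E'
from h import *
c=bot.capture("side")
cv2.imwrite("pics/z6.png",cv2.resize(c["color"][170:205,275:325,::-1],(800,560),interpolation=0))
E
```

```text
time_s: 9.23
position: [0.4959, -0.0414, 0.1095]
tcp_rot: [[0.0, 0.974, -0.226], [-0.0, -0.226, -0.974], [-1.0, 0.0, 0.0]]
force: [-0.7, 0.1, 0.4]
opening: 0.008
```

View pics/z6.png

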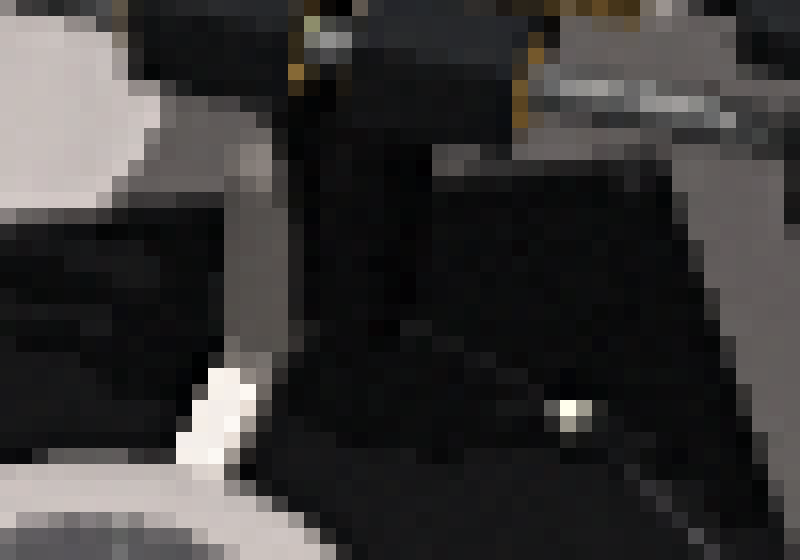

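The post is at x≈291.2 px, which puts the ring near 1.07 rad. I'll back off, lift, and look at it unobstructed.

```bash
python3 -m inch '{"dp":[[0,-3,0],[0,-6,0],[0,-8,0],[0,-8,0],[0,-8,0],[-15,0,0],[-25,0,0],[-30,0,0],[-30,0,0],[-25,0,0],[0,0,0]],"yaw":[0,0,0,0,0,0,0,0,0,0,0]}'
python3 - <<'E'
from h import *
s=bot.read_state();R=np.array(s["tcp_rot"]);p=np.array(s["position"])
d=np.array([.609,.148,.22])-p;print(R.T@d,s["joint_positions"])
E
```

```text
time_s: 10.2
position: [0.4659, -0.0346, 0.239]
tcp_rot: [[0.01, 0.974, -0.224], [-0.003, -0.224, -0.975], [-1.0, 0.01, 0.001]]
force: [1.6, -0.1, -0.1]
opening: 0.006
[ 0.01983403  0.09830937 -0.21007816] [-1.79953485e+01  1.74350970e+01  1.04017762e+02  2.51815035e-03
  5.79639246e+01 -5.03425775e+00]
```

```bash
python3 -m inch '{"dp":[[0,9.8,-21],[0,9.8,-21],[0,9.8,-21],[0,9.8,-21],[0,9.8,-21],[0,9.8,-21],[0,9.8,-21],[0,9.8,-21],[0,9.8,-21],[0,9.8,-21],[0,0,0],[0,0,0]],"yaw":[0,0,0,0,0,0,0,0,0,0,0,0]}'
python3 - <<'E'
from h import *
o=[]
for n,(x0,y0) in (("top",(190,145)),("side",(230,150))):
    c=bot.capture(n); w=130
    o.append(cv2.resize(c["color"][y0:y0+w,x0:x0+w,::-1],(400,400),interpolation=2))
cv2.imwrite("pics/z7.png",np.hstack(o))
E
```

```text
time_s: 11.2
position: [0.6055, 0.1493, 0.2331]
tcp_rot: [[-0.002, 0.975, -0.223], [-0.0, -0.223, -0.975], [-1.0, -0.002, 0.001]]
force: [-0.1, -0.7, -0.0]
opening: 0.006
```

View pics/z7.png

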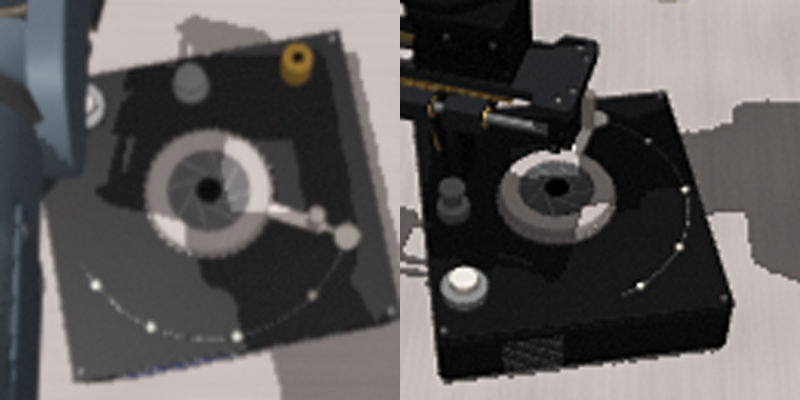

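Run:
```python
from h import *
c=bot.capture("top");cx,cy,th=.53788,.03978,.2064
for a in(.98,1.03,1.08,1.13,1.18):
    f=lambda r,z:proj(c,[cx-r*np.cos(th+a),cy-r*np.sin(th+a),z]).round(1)
    print(a,f(.06,.087),f(.088,.129),f(.108,.085),f(.118,.07))
cv2.imwrite("pics/z8.png",cv2.resize(c["color"][195:235,265:315,::-1],(800,640),interpolation=0)[:600])
```

```text
0.98 [280.  215.8] [291.6 217.5] [297.8 223.4] [300.9 225.8]
1.03 [280.4 214.7] [292.2 215.8] [298.5 221.4] [301.7 223.6]
1.08 [280.8 213.6] [292.8 214.1] [299.2 219.4] [302.5 221.4]
1.13 [281.1 212.4] [293.3 212.4] [299.7 217.3] [303.1 219.2]
1.18 [281.4 211.3] [293.6 210.6] [300.2 215.2] [303.5 216.9]
```

View pics/z8.png

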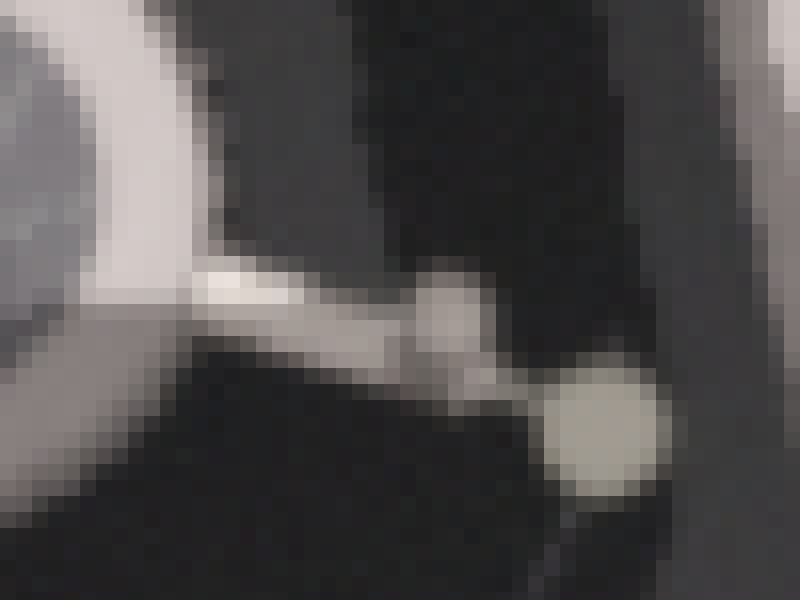

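The post top at (293.3,214.4) gives a ring angle of about 1.07 against the 1.08 target. Now I'll press the button.

```bash
python3 -m inch '{"dp":[[0,3.7,0.7],[20,0,0],[20,0,0],[20,0,0],[20,0,0],[20,0,0],[14,0,0],[8,0,0],[3,0,0],[0,0,0],[0,0,0]],"yaw":[0,0,0,0,0,0,0,0,0,0,0]}'
python3 -m inch '{"dp":[[1,0,0],[1,0,0],[1,0,0],[1,0,0],[0,0,0],[0,0,0],[0,0,0]],"yaw":[0,0,0,0,0,0,0]}'
```

```text
time_s: 12.27
position: [0.6104, 0.1469, 0.1103]
tcp_rot: [[0.001, 0.974, -0.225], [0.0, -0.225, -0.974], [-1.0, 0.001, -0.0]]
force: [-0.1, 1.4, 0.2]
opening: 0.005
time_s: 12.85
position: [0.6098, 0.1472, 0.1056]
tcp_rot: [[0.0, 0.975, -0.224], [0.0, -0.224, -0.975], [-1.0, 0.0, -0.0]]
force: [0.4, 0.4, 1.1]
opening: 0.004
```

```bash
python3 -m inch '{"dp":[[1,0,0],[1,0,0],[1,0,0],[0,0,0],[0,0,0],[0,0,0]],"yaw":[0,0,0,0,0,0]}'
python3 - <<'E'
from h import *
o=[]
for n,(x0,y0) in (("top",(190,145)),("side",(210,180))):
    c=bot.capture(n); w=100
    o.append(cv2.resize(c["color"][y0:y0+w,x0:x0+w,::-1],(400,400),interpolation=2))
cv2.imwrite("pics/z9.png",np.hstack(o))
E
```

```text
time_s: 13.35
position: [0.6099, 0.1472, 0.1027]
tcp_rot: [[0.0, 0.975, -0.224], [0.0, -0.224, -0.975], [-1.0, 0.0, -0.0]]
force: [-1.0, -1.6, 1.3]
opening: 0.008
```

View pics/z9.png

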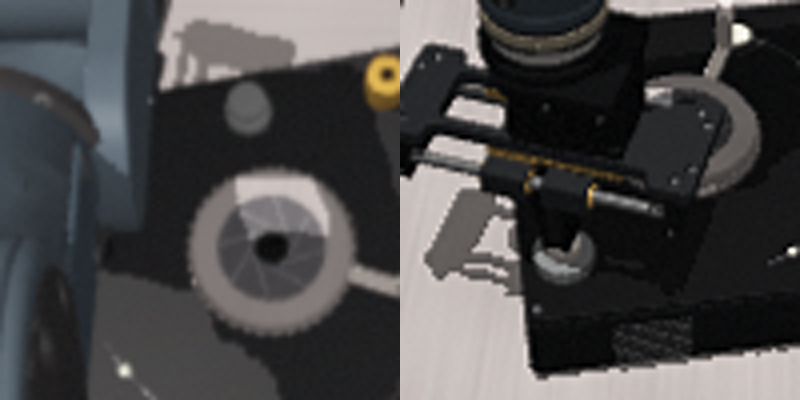

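Fingers are over the cap, roughly at its surface (the tip is at z≈0.0917). I'll go down further and watch the force.

```bash
python3 -m inch '{"dp":[[1,0,0],[1,0,0],[1,0,0],[0,0,0],[0,0,0],[0,0,0]],"yaw":[0,0,0,0,0,0]}'; python3 -m inch '{"dp":[[1,0,0],[1,0,0],[0,0,0],[0,0,0],[0,0,0]],"yaw":[0,0,0,0,0]}'
```

```text
time_s: 13.95
position: [0.6099, 0.1472, 0.0997]
tcp_rot: [[0.0, 0.975, -0.224], [0.0, -0.224, -0.975], [-1.0, 0.0, -0.0]]
force: [-0.7, 0.5, 3.1]
opening: 0.005
time_s: 14.37
position: [0.6098, 0.1472, 0.0977]
tcp_rot: [[0.0, 0.975, -0.224], [0.0, -0.224, -0.975], [-1.0, 0.0, -0.0]]
force: [-1.2, 0.5, 5.8]
opening: 0.001
```

```bash
python3 -m inch '{"dp":[[1,0,0],[0,0,0],[0,0,0],[0,0,0]],"yaw":[0,0,0,0]}'; python3 -m inch '{"dp":[[1,0,0],[0,0,0],[0,0,0],[0,0,0]],"yaw":[0,0,0,0]}'
```

```text
time_s: 14.7
position: [0.6099, 0.1472, 0.0974]
tcp_rot: [[0.0, 0.975, -0.224], [-0.0, -0.224, -0.975], [-1.0, 0.0, -0.0]]
force: [-1.4, -0.2, 7.9]
opening: 0.007
time_s: 15.03
position: [0.6099, 0.1472, 0.0973]
tcp_rot: [[0.001, 0.975, -0.224], [-0.0, -0.224, -0.975], [-1.0, 0.001, -0.0]]
force: [-3.8, -0.2, 12.8]
opening: 0.009
```

Position stalls while the force climbs, so the button is on its hard stop. Releasing straight up.

```bash
python3 -m inch '{"dp":[[-2,0,0],[-3,0,0],[-5,0,0],[-10,0,0],[-20,0,0],[-30,0,0],[-30,0,0],[-30,0,0],[0,0,0],[0,0,0]],"yaw":[0,0,0,0,0,0,0,0,0,0]}'
python3 -m inch '{"dp":[[0,15,-15],[0,15,-15],[0,15,-15],[0,15,-15],[0,15,-15],[0,15,-15],[0,15,-15],[0,0,0],[0,0,0],[0,0,0]],"yaw":[0,0,0,0,0,0,0,0,0,0]}'
python3 - <<'E'
from h import *
for n in("top","side"):
    c=bot.capture(n); cv2.imwrite(f"pics/f_{n}.png",c["color"][:,:,::-1])
E
```

```text
time_s: 15.87
position: [0.6109, 0.1472, 0.2279]
tcp_rot: [[0.005, 0.975, -0.224], [0.0, -0.224, -0.975], [-1.0, 0.004, -0.001]]
force: [-0.2, 0.5, 0.1]
opening: 0.001
time_s: 16.7
position: [0.7342, 0.2255, 0.2235]
tcp_rot: [[-0.004, 0.975, -0.224], [-0.001, -0.224, -0.975], [-1.0, -0.004, 0.002]]
force: [0.6, 0.4, 0.6]
opening: 0.007
```

View pics/f_top.png

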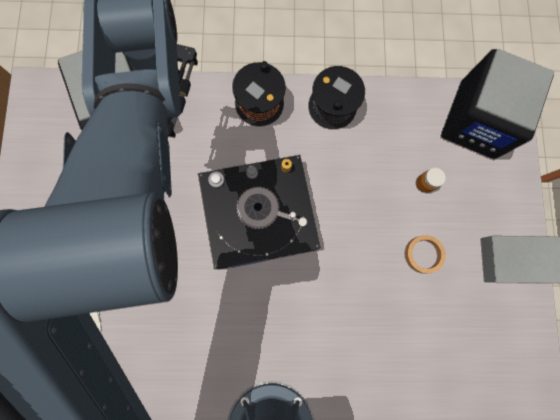

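View pics/f_side.png

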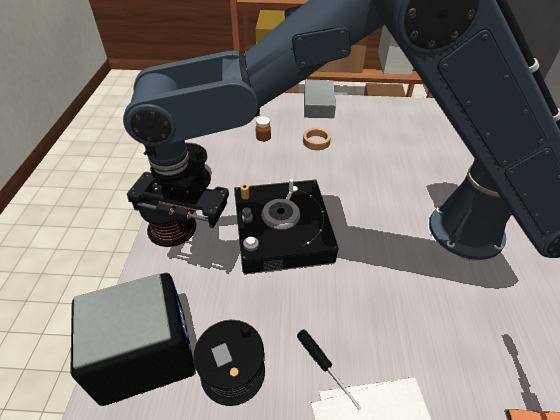

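The pointer is at the dot and everything else looks unmoved. I'll check the numbers for the button, lever and loose parts before handing in.

Run:
```python
from h import *
for n,b in(("top",(205,168,226,191)),("side",(238,230,264,254))):
    for f in(f"pics/{n}0.png",f"pics/f_{n}.png"):
        im=cv2.imread(f)[b[1]:b[3],b[0]:b[2]];m=(im.min(2)>165).astype(np.uint8)
        nn,l,st,ce=cv2.connectedComponentsWithStats(m);i=1+st[1:,4].argmax();print(f,ce[i]+b[:2],st[i,4])
a=cv2.imread("pics/side0.png").astype(int);d=cv2.imread("pics/f_side.png").astype(int)
for nm,(x,y,X,Y) in {"reel":(190,315,270,405),"drv":(290,325,365,412),"jar":(252,112,275,143),"tape":(298,122,335,152),"sleeve":(239,182,252,201),"plug":(241,205,254,224)}.items(): print(nm,np.abs(a-d)[y:Y,x:X].mean().round(2))
c=bot.capture("top");cv2.imwrite("pics/z10.png",cv2.resize(c["color"][150:235,200:315,::-1],(790,584),interpolation=0))
print(bot.read_state()["force"])
```

```text
pics/top0.png [214.93939394 177.84848485] 66
pics/f_top.png [214.8028169  177.91549296] 71
pics/side0.png [250.2  239.74] 50
pics/f_side.png [250.1372549  239.78431373] 51
reel 5.78
drv 10.38
jar 17.0
tape 10.3
sleeve 6.12
plug 24.7
[ 0.00172957 -0.17267669  0.17145818]
```

View pics/z10.png

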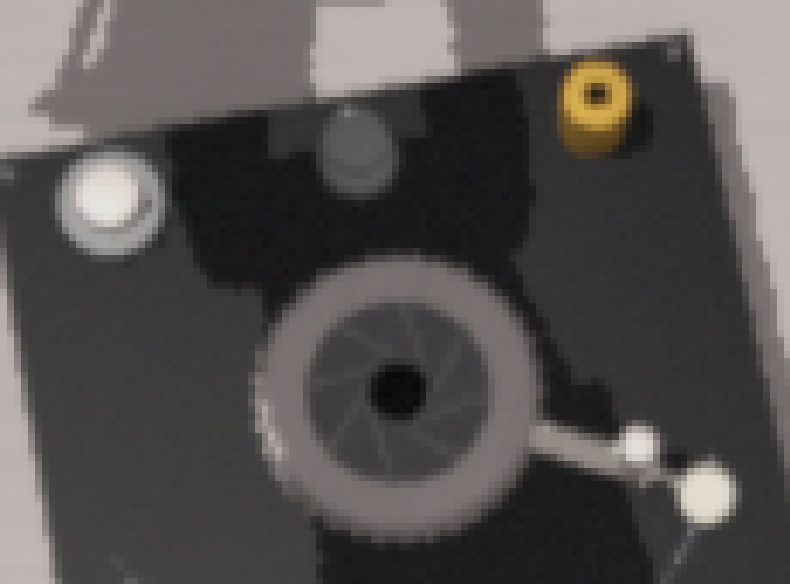

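```bash
python3 -c "
from rig import bot
bot.hand_in()"
```

```text
the job is handed in; nothing more can be done
```

I pushed the lever along its arc with closed fingertips until its pointer stood at the large dot. Then I backed off, pressed the start button fully down and released it. The job is handed in; no verdict was reported.

- **Ring:** before the press, the top view put the ring at about 1.07 rad, and the dot is at 1.08. That is about 1 mm off at the dot, against 10 mm allowed. After the press I only looked at the picture, and the pointer was still at the dot. I saw no sign of the ring lifting, but I did not measure its height.
- **Button:** it reached its hard stop, where the position held at 0.0973 m while the force rose to about 13 N. Afterwards the cap was back within 0.2 px of its starting place in both views.
- **Lever force:** the readings while pushing were about 2 N or less, taken at the end of each move.
- **Loose things:** they look unmoved by eye in both views, and I did not touch them. My pixel-difference check of them was inconclusive: the differences were not small (jar 17, stopper 25). I put that down to the arm's moving shadow, but only the stopper is clearly in shadow in the final picture.
- **At hand-in:** the arm stood clear, with the tool force near zero. The last move ended at 16.7 s of the 48 s allowed.

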